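# Jar on its stand, sprung cracker-box cover held at the pointer

## Task

Set up a tasting for a customer: stand the tall slim jar upright in the middle of the little raised wooden stand and let go of it, then take the knob of the cracker box's sprung cover and raise the cover until it is in line with the steel pointer on the side of the box. Keep holding it there: the program finishes with the gripper still holding the cover up. Leave the pointer as it is set, do not tip the slim jar over and leave the other goods where they stand.

Things in the scene. Friction and masses are not known exactly. Their poses are not given: they have to be found in the camera images.
- slimjar_mid (a point): Centre (half-way up) of the tall slim closed jar, amber with a paper band and a brass-coloured cap: 46 mm in diameter, 96 mm high, about 0.19 kg, the tallest and slimmest of the three jars standing together on the robot's left; z axis up its length. Loose; stands on the table at the start.
- stand_top (a point): Centre of the flat round top (68 mm across) of the turned wooden stand, 75 mm above the table, top disc 12 mm thick on a slim stem with a 90 mm foot. Fixed; z axis up.
- cover_hinge (a point): Middle of the hinge line of the cracker box's wooden cover, on the box's upper rim (80 mm above the table) on the robot's side. The box (plywood, fixed) is 190 mm deep by 200 mm wide by 80 mm high. This frame turns with the cover: y lies along the hinge line, x runs along the cover from the hinge to its free edge (205 mm away, on the side away from the robot), z out of the cover's upper face. The cover is a flat board 12 mm thick, from z = 0 to 12 mm, 200 mm wide.
- cover_knob (a point): Centre of the round head of the wooden knob on top of the cover, turning with the cover: 165 mm from the hinge line along x, 45 mm above the hinge along z. Head 30 mm in diameter and 22 mm high, its middle 33 mm above the cover's upper face, on a 14 mm thick stem. Held by two fingers that close along the hinge line, it can turn between them as the cover tilts, so the gripper need not tilt as far as the cover.
- cover (a joint): Opening angle of the cover in rad: 0 shut (level), growing as the free edge rises, up to 1.5. A spring pulls it shut: together with its weight (0.3 kg) it takes about 5 N at the knob to start it and 6 to 7 N at 0.7 rad; let go, it snaps shut.
- pointer (a joint): Angle of the steel pointer in rad, on the same scale and about the same hinge line as the cover: 0 level, growing as its tip rises; the cover is in line with the pointer when both joints read the same. It is set between 0.35 and 0.7, stiff to turn, and is to be left as set.
- pointer_tip (a point): Ball end (16 mm) of the steel pointer, a flat bar 12 mm high and 5 mm thick that runs 120 mm from the hinge line along the outside of the box's right-hand side (seen from the robot), 14 mm off the side wall; x axis along the pointer from the hinge to the tip.
- squat1_mid (a point): Centre of a squat amber jar, 68 mm in diameter, 72 mm high, near the slim jar. Not to be disturbed.
- squat2_mid (a point): Centre of a second squat jar like it, also near the slim jar. Not to be disturbed.
- squat3_mid (a point): Centre of a small squat terracotta-coloured jar, 60 mm in diameter, 60 mm high, beyond the box and stand. Not to be disturbed.
- ramekin_mid (a point): Centre of a white ceramic bowl, 72 mm across, 36 mm high, between the robot and the stand. Not to be disturbed.
- tin_mid (a point): Centre of a plain food can, 64 mm in diameter, 66 mm high, beyond the jars on the left. Not to be disturbed.
- spoon: Wooden spoon lying on the table beyond the stand. Not to be disturbed.
Not all that is in view belongs to the job. Leave any black look-alike of the part that bears stand_top alone.

How it is judged:
On the way, in this order (a step that is already met when the one before it is completed fails the run):
1. the slim jar stands free, upright and central, on the raised stand (horizontal distance between slimjar_mid and stand_top below 0.013 m and z of slimjar_mid in the frame of stand_top between 0.042 and 0.054 m and angle between slimjar_mid's own z axis and vertical below 0.1 rad and contact force between slimjar and stand above 0.5 N and contact force between the fingers and slimjar below 0.1 N and linear speed of slimjar below 0.03 m/s), for 0.3 s.
2. the gripper holds the cover in line with the pointer (angle between the x axis of cover_hinge and the x axis of pointer_tip, either way round below 0.09 rad and velocity of joint cover between -0.1 and 0.1 rad/s and contact force between the fingers and cover above 1.5 N), for 0.5 s.
At the end, for the whole second after the job is handed in: The slim jar stands released and at rest on the stand, upright within 0.1 rad and within 13 mm of its middle; the cover is held still by the gripper (over 1.5 N) within 0.09 rad (5 degrees) of the pointer, with nothing else propping it (all of step 1 and all of step 2 and contact force between cover and slimjar below 0.1 N and contact force between cover and spoon below 0.1 N and contact force between cover and squat1 below 0.1 N and contact force between cover and squat2 below 0.1 N and contact force between cover and squat3 below 0.1 N and contact force between cover and ramekin below 0.1 N and contact force between cover and tin below 0.1 N); the arm keeps its last pose, push and grip.
It fails at once if the slim jar is tipped over (angle between slimjar_mid's own z axis and vertical above 0.6 rad).
It fails at once if the pointer is shifted (distance of pointer_tip from where it was at the start of the episode above 0.01 m).
It fails at once if other goods are disturbed (moved over 30 mm) (distance of any of squat1_mid, squat2_mid, squat3_mid, ramekin_mid, tin_mid, spoon from where it was at the start of the episode above 0.03 m).
It also fails if it takes over 54 s, if anything falls off the work surface, if the arm or the gripper's body presses on something with over 40 N, if the wrist force passes 120 N, or if a joint passes its speed limit or range.

## Robot

A 6-joint arm with a two-finger parallel gripper is mounted at the origin on the work surface. World frame = base frame: x ahead of the robot, y to its left, z up, the work surface at z = 0. Lengths are in m, angles in rad, forces in N, time in s.
With the tool pointing down it reaches from about 0.35 to 0.975 m from the base axis. Payload 4.9 kg.
Tool frame: the origin (TCP) lies at the very end of the fingers, on their centre line; the grasp point (between the pads) lies 19 mm behind it; z points along the fingers, y is the line along which they close (so a half turn about z gives the same grasp; the last joint's range is limited). The gripper opens to 85 mm and grips with 20 to 120 N. Pads are 22 mm wide; open, the fingers measure 114 mm over their backs; the gripper's body (76 mm by 85 mm) begins 54 mm behind the grasp point. The pads swing forward as they close: fully open they stand 13 mm farther back than shut.
Start: joints at [1.006, 0.053, 1.613, -0, 1.476, -0.119], TCP at [0.269, 0.564, 0.231] pointing down, gripper open.
Joint ranges: [-3.01, 3.01], [-1.01, 2.22], [0.06, 2.58], [-1.02, 4.17], [0.09, 2.62], [-3.14, 3.14]. Speed limits (rad/s): [2.57, 2.57, 3.14, 3.14, 3.14, 3.14].

## Interface

Orientations are given as a unit quaternion [w, x, y, z].
In Python, from plant import state, optics, ticket, nets gives the robot as it stands. The module is installed in compiled form; this text tells all that it offers.
- The arm moves only by the shell command python3 -m inch 'ROWS' [OPENING]. ROWS is JSON, a list of rows, each an object of numbers: "dx", "dy", "dz": the shift along the tool's x, y, z as a fraction of full scale; "rx", "ry", "rz": the turn, a rotation vector about the tool's x, y, z as a fraction of full scale. In form: [{"dx": .., "dy": .., "dz": .., "rx": .., "ry": .., "rz": ..}, ...]. A call has 1 to 5 rows; each row is the pose to reach, as a shift and turn from the pose commanded when the call began, along the tool's axes at that moment; what a row does not reach only later rows make up. Full scale, the value 1, is 0.8 m for a shift and 1.5 rad for a turn. A row lasts 1/10 s, in which the tool goes at most 50 mm and 8.59 degrees, less where a joint would pass 70% of its speed; a pose out of reach is approached as far as the arm can. A call with a number of a shift or a turn outside -1 to 1 is refused whole. A call with a gripper value outside its range is refused whole. OPENING is the opening, from -1 (shut) to 1 (fully open), set as the call begins (- or left out, the last holds). The fingers move at their own pace and stop on an object; the grip force is fixed at half the most. Time passes only in rows, so rows that repeat a pose let the fingers close. It gives the time, the measured TCP pose, the force, the opening and the grip force at its end, in the units of the state.
- state(): the state, without advancing time (a new reading comes with each control period).
- optics.grab_frame(name): name is "side" or "top" or "wrist"; returns the picture (420x560x3 uint8, red, green, blue); there is no depth.
- optics.camera_info(name): a dict with "fx", "fy", "cx", "cy" (pixels), "k1" (the pictures are not rectified: a ray, as slopes to the right and down, at radius r is drawn at 1 + k1 r^2 times it, then the intrinsics apply), "R" (3x3) and "t" (3): a world point X has camera coordinates R X + t. Camera axes: x right, y down, z forward; pixel columns grow to the right and rows downward; lengths in m; the calibration is good to about 2 mm. A picture is of the moment at which its call begins: read the wrist's pose just before it. camera_info takes no time and is no camera call; for the wrist camera it gives the pose at the moment of the call.
- ticket.job_done(): hands the job in; it is judged then, once.
Trained networks look in the newest picture that a camera, given by its name, has taken for a name from the list of things; names that differ only in an ending like _2 or _b are one class to them, and where a whole thing is asked for, a point or a joint stands for the part that bears it (a point fixed in the world has none). Each returns a list of dicts, best first, with "confidence" (0 to 1); they miss things now and then, are a little off and sometimes report something else, mostly with a low value. They report only what shows in the picture. A call takes as long as a camera call. They do not tell look-alikes from the thing itself.
- nets.boxes_of(camera, name): "bbox" ([centre column, centre row, width, height] in pixels, round what is visible of it).
- nets.outline_of(camera, name): "pixels" (420x560 bool, what is visible of it) and "bbox" ([centre column, centre row, width, height] in pixels, round what is visible of it).
The state is a dict: "time": time; "joint_pos": joint angles; "joint_vel": joint speeds; "joint_efforts": joint torques, N m; "tool_pos": TCP position; "tool_rot": TCP orientation; "contact_force": force on the tool from outside, world axes, zero at the start; "ft_torque": the same for the moment, N m; "gripper_width": opening from 0.0 (shut) to 1.0 (fully open); "grasp_force": force on a finger pad.
Only numpy, scipy, OpenCV 4.12 (cv2) and the standard library are available. Lean on these libraries where they do the work, as an engineer would, in place of code of your own. Each camera call takes 0.05 s, during which the arm holds its last target. There are 200 camera calls.

## Working session

There is one attempt and no reset: what is moved stays moved. The work goes in short steps, Python scripts to look and compute and a shell command to move; the robot and the scene stay as the last step left them, time stands still between calls to the robot, and variables do not carry over. Pictures are saved under pics/ and viewed, at most 11 in all, crops included, and the job is handed in when it is done.

```bash
mkdir -p pics; python3 - <<'E'
from plant import state, optics, nets
import cv2,json
s=state();print(s)
for c in("side","top"):
    im=optics.grab_frame(c);cv2.imwrite(f"pics/{c}0.png",im[:,:,::-1])
    i=optics.camera_info(c);print(c,i)
    for n in("slimjar_mid","cover_knob","pointer_tip","squat1_mid","stand_top","ramekin_mid","squat3_mid","tin_mid"):
        try:print(n,[(d["confidence"],d["bbox"]) for d in nets.boxes_of(c,n)][:4])
        except Exception as e:print(n,e)
E
```

```text
{'time': 0.0, 'joint_pos': array([ 1.00597704e+00,  5.33423163e-02,  1.61431162e+00, -3.35824796e-06,
        1.47597345e+00, -1.18991238e-01]), 'joint_vel': array([ 2.65122795e-05, -2.23032284e-03, -1.29369689e-03, -7.17266907e-04,
        2.42776704e-03, -1.01852160e-03]), 'joint_efforts': array([-1.15126924e-03, -3.93672574e+01, -3.70182931e+01, -1.75877130e-04,
        6.86793326e-03,  1.16133347e-05]), 'tool_pos': array([0.26916275, 0.56338062, 0.2300615 ]), 'tool_rot': array([-3.39530128e-04,  2.21072208e-01,  9.75256912e-01, -9.59037671e-04]), 'contact_force': array([-0.17993925, -0.16852281, -0.35138418]), 'ft_torque': array([-0.01271024,  0.01313693, -0.00700334]), 'grasp_force': 0.0, 'gripper_width': 1.0049068201713554}
side {'fx': 425.14738979664577, 'fy': 425.14738979664577, 'cx': 285.66158421538574, 'cy': 206.13029895404807, 'k1': -0.1223825237991204, 'R': array([[ 0.78190988, -0.62313787,  0.01778016],
       [-0.31669304, -0.42162843, -0.84966757],
       [ 0.53695666,  0.65873262, -0.52701887]]), 't': array([-0.42353845,  0.25115705,  0.80510075])}
slimjar_mid [(0.83,
[... 457 characters left out ...]
'cx': 283.6325420398167, 'cy': 208.26057618165257, 'k1': -0.18245176779926056, 'R': array([[ 0.01463795, -0.99988936, -0.0026461 ],
       [-0.99702763, -0.01439576, -0.07568793],
       [ 0.07564146,  0.00374615, -0.99712804]]), 't': array([0.00797261, 0.56373801, 1.59146192])}
slimjar_mid [(0.71, [205.5, 195.1, 17.4, 17.4])]
cover_knob [(0.78, [341.6, 238.2, 82.7, 82.9])]
pointer_tip []
squat1_mid [(0.89, [209.8, 254.1, 21.4, 20.1])]
stand_top [(0.88, [156.6, 276.0, 30.4, 27.7]), (0.55, [249.5, 191.3, 28.8, 27.8])]
ramekin_mid [(0.89, [252.7, 272.4, 21.3, 24.5])]
squat3_mid [(0.92, [301.1, 147.7, 15.0, 19.6])]
tin_mid [(0.67, [170.9, 165.0, 20.2, 22.6]), (0.61, [342.2, 239.1, 88.4, 83.1])]
```

```bash
python3 - <<'E'
import cv2
a=cv2.imread("pics/side0.png");b=cv2.imread("pics/top0.png")
cv2.imwrite("pics/a.png",cv2.resize(a[130:330,130:397],None,fx=3,fy=3,interpolation=2))
cv2.imwrite("pics/b.png",cv2.resize(b[120:320,130:397],None,fx=3,fy=3,interpolation=2))
E
```

```text
(no output)
```

View pics/a.png

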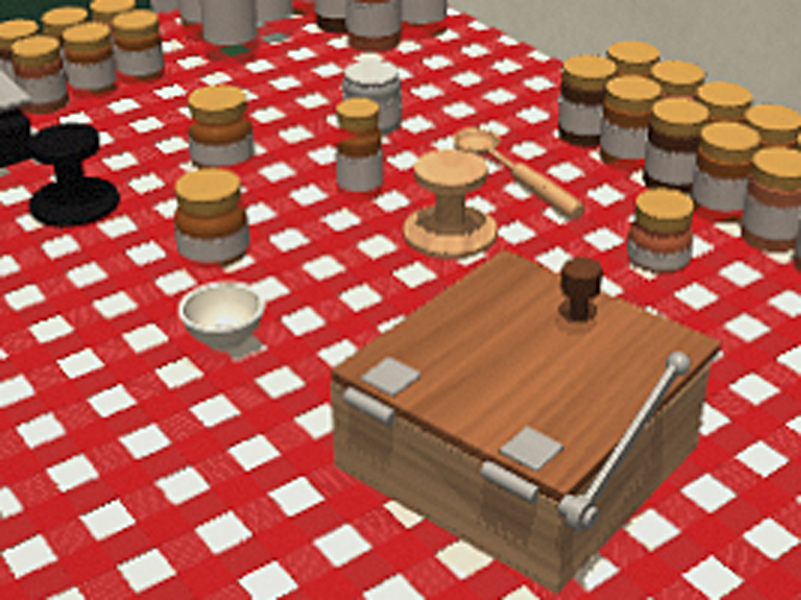

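View pics/b.png

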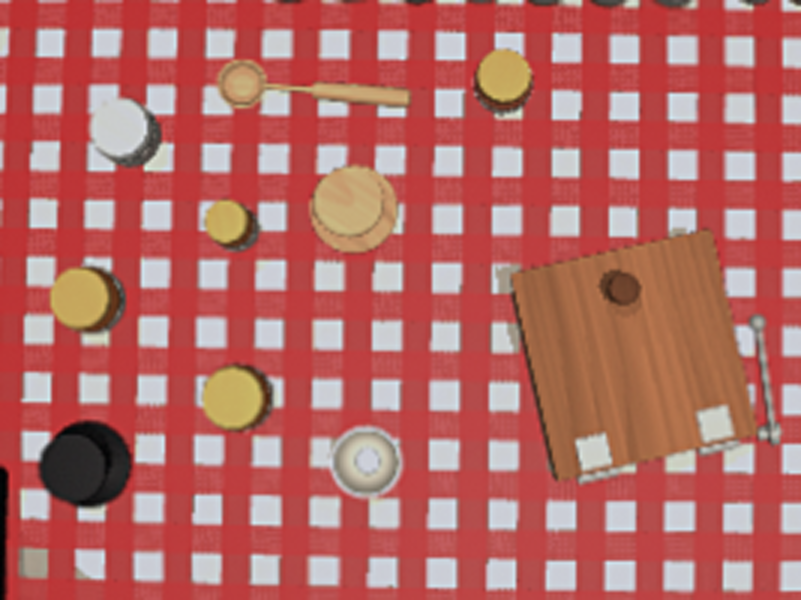

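The side view shows the cover shut, with the pointer ball at about (357,250) and its pivot at (322,301). In the top view the slim jar cap is at (206,194), the wooden stand top at (246,187), the knob at (337,216) and the pointer running from (386,264) to (383,227). The black look-alike at far left is to be left alone.

```bash
cat > h.py <<'E'
import numpy as np, cv2
from scipy.optimize import least_squares
from scipy.spatial.transform import Rotation as Ro
def proj(i,X):
    c=i["R"]@np.asarray(X)+i["t"]; p=c[:2]/c[2]; p=p*(1+i["k1"]*(p@p))
    return p*[i["fx"],i["fy"]]+[i["cx"],i["cy"]]
def onz(i,px,z):
    return least_squares(lambda q:proj(i,[q[0],q[1],z])-px,[.6,0]).x
def rot(s):
    q=s["tool_rot"]; return Ro.from_quat([q[1],q[2],q[3],q[0]]).as_matrix()
def go(s,P,yaw=None):
    "tool-frame fractions to TCP P (tool down, closing axis y at heading yaw)"
    R=rot(s); d=R.T@(np.asarray(P)-s["tool_pos"])/.8; print("d",d.round(4))
    if yaw is not None:
        best=None
        for k in(0,np.pi):
            y=np.array([np.cos(yaw+k),np.sin(yaw+k),0]);z=np.array([0,0,-1.]);x=np.cross(y,z)
            r=Ro.from_matrix(R.T@np.c_[x,y,z]).as_rotvec()/1.5
            if best is None or abs(r[2])<abs(best[2]):best=r
        print("r",best.round(4))
E
python3 - <<'E'
from h import *
from plant import state,optics
T=optics.camera_info("top");S=optics.camera_info("side")
z=lambda a:np.array(a)/3+[130,120]
zs=lambda a:np.array(a)/3+[130,130]
print("jar",onz(T,z([229,223]),.096),"stand",onz(T,z([348,201]),.075),"knob",onz(T,z([622,287]),.136))
print("side jar",onz(S,zs([358,108]),.096),"stand",onz(S,zs([451,169]),.075),"knob",onz(S,zs([581,270]),.136))
C=[onz(T,z(p),.092) for p in([512,272],[710,231],[755,432],[556,480])];print(np.round(C,4))
u=(C[0]+C[1]-C[2]-C[3]);u/=np.linalg.norm(u);print("yaw",np.arctan2(u[1],u[0]))
print("sqt1",onz(T,z([80,298]),.072),"2",onz(T,z([236,397]),.072),"ram",onz(T,z([366,461]),.036),"tin",onz(T,z([122,130]),.066))
v=np.array([-u[1],u[0]]);h=(C[2]+C[3])/2
def f(q):
    u=np.array([np.cos(q[3]),np.sin(q[3])])
    B=np.array([q[0],q[1],.08]);e=B+np.r_[np.cos(q[2])*.12*u,np.sin(q[2])*.12]
    return np.r_[proj(T,B)-z([769,433]),proj(T,e)-z([758,322]),proj(S,B)-zs([577,512]),proj(S,e)-zs([680,361])]
r=least_squares(f,[h[0],h[1]-.1,.5,.2]);print(r.x,r.fun.round(1))
go(state(),[*onz(T,z([229,223]),.096),.25],None)
E
```

```text
jar [0.59511568 0.24032112] stand [0.62036958 0.12713409] knob [ 0.53621516 -0.13514426]
side jar [0.59109745 0.23313887] stand [0.61206136 0.11398877] knob [ 0.52760068 -0.1459824 ]
[[ 0.552  -0.0333]
 [ 0.5945 -0.2245]
 [ 0.401  -0.2692]
 [ 0.3533 -0.078 ]]
yaw 0.2240790562842713
sqt1 [0.5215432  0.39017029] 2 [0.42752098 0.2329531 ] ram [0.36608706 0.10729994] tin [0.68972127 0.3549622 ]
[ 0.40076196 -0.28509616  0.4845078   0.19482799] [-0.  -0.3  0.3  0.1  0.1 -0.3 -0.4  0.3]
d [-0.5417 -0.1894 -0.0233]
```

```bash
python3 -m inch '[{"dx":-0.06,"dy":-0.02},{"dx":-0.12,"dy":-0.04},{"dx":-0.18,"dy":-0.06},{"dx":-0.23,"dy":-0.08},{"dx":-0.28,"dy":-0.1}]' 1; python3 -m inch '[{"dx":-0.06,"dy":-0.02},{"dx":-0.12,"dy":-0.04},{"dx":-0.18,"dy":-0.06},{"dx":-0.23,"dy":-0.08},{"dx":-0.26,"dy":-0.09}]'
python3 - <<'E'
from h import *
from plant import state,optics,nets
T=optics.camera_info("top");S=optics.camera_info("side")
s=state();print(s["time"],s["tool_pos"],s["contact_force"]);W=optics.camera_info("wrist")
im=optics.grab_frame("wrist");cv2.imwrite("pics/w1.png",im[:,:,::-1])
print("W",proj(W,[.595,.24,.096]),[d["bbox"] for d in nets.boxes_of("wrist","slimjar_mid")],[d["bbox"] for d in nets.boxes_of("wrist","stand_top")])
# check predicted vs seen corners in side view
for p,q in(([.552,-.0333],[505,252]),([.5945,-.2245],[720,347]),([.3533,-.078],[333,377])):
    print(proj(S,[*p,.092]),np.array(q)/3+130)
# jar outline
o=nets.outline_of("side","slimjar_mid");m=o[0]["pixels"];ys,xs=np.where(m);print(xs.min(),xs.max(),ys.min(),ys.max())
for zz in(0,.096):print(proj(S,[.595,.24,zz]))
E
```

```text
0.9 [0.26948431 0.56391003 0.23134326] [ 0.65430827  0.36138465 -0.47479484]
W [181.56669455 483.34820934] [] [[207.4, 294.6, 46.1, 79.9]]
[298.22052434 211.16561384] [298.33333333 214.        ]
[368.95682628 242.28856953] [370.         245.66666667]
[239.68632956 250.65491032] [241.         255.66666667]
242 257 163 197
[249.9477589  193.39309829]
[249.10973091 164.79685625]validation failed for argument at $[0]...
validation failed for argument at $[0]...
```

View pics/w1.png

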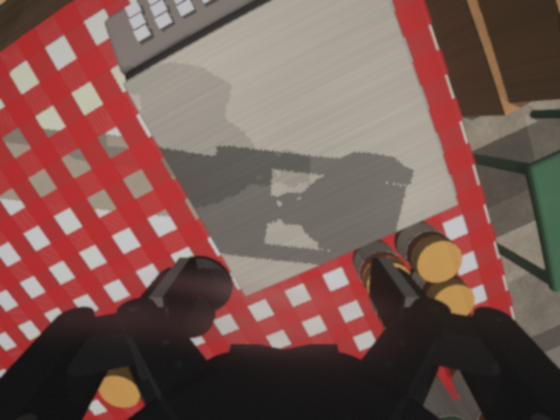

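The wrist picture still shows the start place with black fingers at the bottom. The move was refused because all six keys are needed.

```bash
python3 -m inch '[{"dx":-0.06,"dy":-0.02,"dz":0,"rx":0,"ry":0,"rz":0},{"dx":-0.12,"dy":-0.04,"dz":0,"rx":0,"ry":0,"rz":0},{"dx":-0.18,"dy":-0.06,"dz":0,"rx":0,"ry":0,"rz":0},{"dx":-0.23,"dy":-0.08,"dz":0,"rx":0,"ry":0,"rz":0},{"dx":-0.28,"dy":-0.1,"dz":0,"rx":0,"ry":0,"rz":0}]' 1; python3 -m inch '[{"dx":-0.06,"dy":-0.02,"dz":0,"rx":0,"ry":0,"rz":0},{"dx":-0.12,"dy":-0.04,"dz":0,"rx":0,"ry":0,"rz":0},{"dx":-0.18,"dy":-0.06,"dz":0,"rx":0,"ry":0,"rz":0},{"dx":-0.23,"dy":-0.08,"dz":0,"rx":0,"ry":0,"rz":0},{"dx":-0.26,"dy":-0.09,"dz":0,"rx":0,"ry":0,"rz":0}]'
python3 - <<'E'
from h import *
from plant import state,optics,nets
s=state();print(s["time"],s["tool_pos"],s["contact_force"]);print(rot(s).round(3));W=optics.camera_info("wrist");print(W["fx"],W["k1"],-W["R"].T@W["t"])
im=optics.grab_frame("wrist");cv2.imwrite("pics/w2.png",im[:,:,::-1])
print("W",proj(W,[.595,.24,.096]),[d["bbox"] for d in nets.boxes_of("wrist","slimjar_mid")],proj(W,[.62,.127,.075]),[d["bbox"] for d in nets.boxes_of("wrist","stand_top")])
E
```

```text
time: 1.6
tool_pos: [0.4383, 0.3936, 0.2315]
tool_rot: [0.0, 0.221, 0.975, 0.0]
contact_force: [0.3, 0.7, -0.1]
gripper_width: 1.0
grasp_force: 0.0
time: 2.1
tool_pos: [0.5957, 0.2376, 0.2313]
tool_rot: [0.0, 0.222, 0.975, -0.0]
contact_force: [-0.5, 0.4, -0.1]
gripper_width: 0.995
grasp_force: 0.0
2.1 [0.59574997 0.23758318 0.23132641] [-0.51559885  0.43667942 -0.06503329]
[[-0.901  0.434  0.001]
 [ 0.434  0.901 -0.001]
 [-0.001 -0.    -1.   ]]
293.19023556056237 -0.05644017846020336 [0.5311532  0.26801285 0.37300921]
W [286.08029404 198.03536124] [[289.4, 187.4, 40.5, 58.1]] [204.32728918 255.6635245 ] [[210.6, 240.2, 75.3, 81.5], [83.2, 49.1, 67.8, 69.4]]
```

View pics/w2.png

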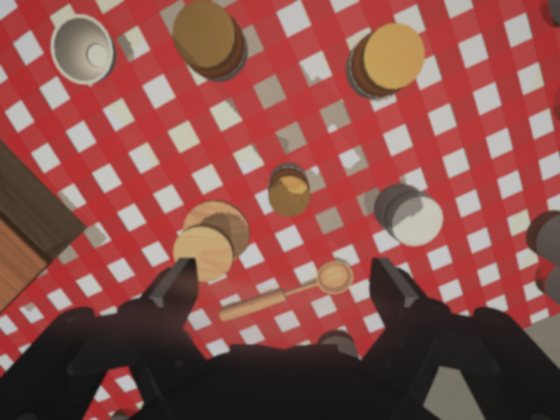

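The wrist view shows the slim jar cap at (289,196) and the stand top at (203,254). Both agree with the top camera's estimate, and the space round the jar is clear.

```bash
python3 - <<'E'
from h import *
from plant import state,optics
W=optics.camera_info("wrist");s=state()
j=onz(W,[289,195.5],.096);print(j,onz(W,[203,254],.075))
p=np.array([.595,.240])*.4+j*.6;print(p);go(s,[*p,.046])
E
```

```text
[0.59255225 0.24544446] [0.61616818 0.12863233]
[0.59353135 0.24326668]
d [0.0032 0.004  0.2314]
```

```bash
python3 -m inch '[{"dx":0.003,"dy":0.004,"dz":0.05,"rx":0,"ry":0,"rz":0},{"dx":0.003,"dy":0.004,"dz":0.1,"rx":0,"ry":0,"rz":0},{"dx":0.003,"dy":0.004,"dz":0.15,"rx":0,"ry":0,"rz":0},{"dx":0.003,"dy":0.004,"dz":0.2,"rx":0,"ry":0,"rz":0},{"dx":0.003,"dy":0.004,"dz":0.231,"rx":0,"ry":0,"rz":0}]' && python3 -m inch '[{"dx":0,"dy":0,"dz":0,"rx":0,"ry":0,"rz":0},{"dx":0,"dy":0,"dz":0,"rx":0,"ry":0,"rz":0},{"dx":0,"dy":0,"dz":0,"rx":0,"ry":0,"rz":0},{"dx":0,"dy":0,"dz":0,"rx":0,"ry":0,"rz":0},{"dx":0,"dy":0,"dz":0,"rx":0,"ry":0,"rz":0}]' -1
python3 -m inch '[{"dx":0,"dy":0,"dz":0,"rx":0,"ry":0,"rz":0},{"dx":0,"dy":0,"dz":0,"rx":0,"ry":0,"rz":0},{"dx":0,"dy":0,"dz":0,"rx":0,"ry":0,"rz":0}]'
```

```text
time: 2.75
tool_pos: [0.5898, 0.2452, 0.0428]
tool_rot: [-0.002, 0.22, 0.975, -0.001]
contact_force: [-0.0, 0.3, -0.4]
gripper_width: 1.004
grasp_force: 0.0
time: 3.25
tool_pos: [0.5949, 0.2452, 0.0496]
tool_rot: [0.002, 0.221, 0.975, 0.001]
contact_force: [-1.1, -0.6, 6.1]
gripper_width: 0.508
grasp_force: 61.8
time: 3.55
tool_pos: [0.5949, 0.2451, 0.0496]
tool_rot: [0.002, 0.221, 0.975, 0.001]
contact_force: [-0.7, 1.2, 7.5]
gripper_width: 0.508
grasp_force: 61.9
```

```bash
python3 -m inch '[{"dx":0,"dy":0,"dz":-0.03,"rx":0,"ry":0,"rz":0},{"dx":0,"dy":0,"dz":-0.07,"rx":0,"ry":0,"rz":0},{"dx":0,"dy":0,"dz":-0.11,"rx":0,"ry":0,"rz":0},{"dx":0,"dy":0,"dz":-0.14,"rx":0,"ry":0,"rz":0},{"dx":0,"dy":0,"dz":-0.15,"rx":0,"ry":0,"rz":0}]'
python3 - <<'E'
from h import *
from plant import state,optics,nets
s=state();print(s["tool_pos"]);W=optics.camera_info("wrist")
im=optics.grab_frame("wrist");cv2.imwrite("pics/w3.png",im[:,:,::-1])
o=nets.outline_of("wrist","stand_top")
print([(d["bbox"],d["confidence"]) for d in o])
for dz in(-.048,.048):print(proj(W,s["tool_pos"]+[0,0,dz]))
go(s,[.618,.128,.167])
E
```

```text
time: 4.05
tool_pos: [0.5946, 0.2449, 0.1706]
tool_rot: [0.003, 0.221, 0.975, 0.001]
contact_force: [-0.3, 0.0, -1.4]
gripper_width: 0.509
grasp_force: 61.7
[0.59463085 0.2448846  0.17062316]
[([189.8, 256.3, 90.9, 82.8], 0.97)]
[284.0826263  231.03385939]
[285.65177906 321.11163607]
d [-0.0893 -0.1192  0.0045]
```

View pics/w3.png

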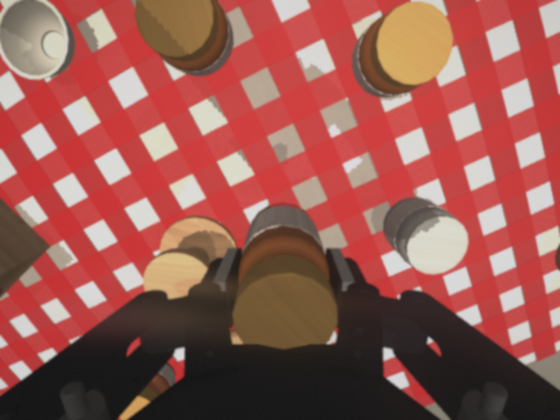

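The jar is held with its cap at about (285,305). The stand is partly hidden at (180,280). Moving over the stand.

```bash
python3 -m inch '[{"dx":-0.03,"dy":-0.04,"dz":0,"rx":0,"ry":0,"rz":0},{"dx":-0.06,"dy":-0.08,"dz":0,"rx":0,"ry":0,"rz":0},{"dx":-0.085,"dy":-0.11,"dz":0.01,"rx":0,"ry":0,"rz":0},{"dx":-0.094,"dy":-0.12,"dz":0.025,"rx":0,"ry":0,"rz":0},{"dx":-0.094,"dy":-0.12,"dz":0.032,"rx":0,"ry":0,"rz":0}]'
python3 - <<'E'
from h import *
from plant import state,optics,nets
s=state();print(s["tool_pos"]);W=optics.camera_info("wrist");S=optics.camera_info("side")
a=optics.grab_frame("wrist");b=optics.grab_frame("side")
c=s["tool_pos"];print("cap W",proj(W,c+[0,0,.046]),"std",proj(W,[.6175,.128,.075]),"S cap",proj(S,c+[0,0,.046]),"bot",proj(S,c-[0,0,.0496]),"std",proj(S,[.6175,.128,.075]))
b=cv2.resize(b[130:240,220:340],None,fx=5,fy=5,interpolation=2);a=cv2.resize(a[100:380,180:400],(432,550))
cv2.imwrite("pics/c4.png",np.hstack([b[:,:360+0],a])[:,:,::-1] if 0 else np.hstack([b[:,100:460],a])[:,:,::-1])
E
```

```text
time: 4.65
tool_pos: [0.6178, 0.124, 0.1371]
tool_rot: [-0.003, 0.222, 0.975, -0.001]
contact_force: [-0.1, 0.2, -2.2]
gripper_width: 0.508
grasp_force: 61.8
[0.61777053 0.12403973 0.13710432]
cap W [284.79933432 316.84166891] std [289.23310658 222.44874339] S cap [280.16636093 148.5298289 ] bot [279.77691194 180.34710669] std [278.77763179 183.79400188]
```

View pics/c4.png

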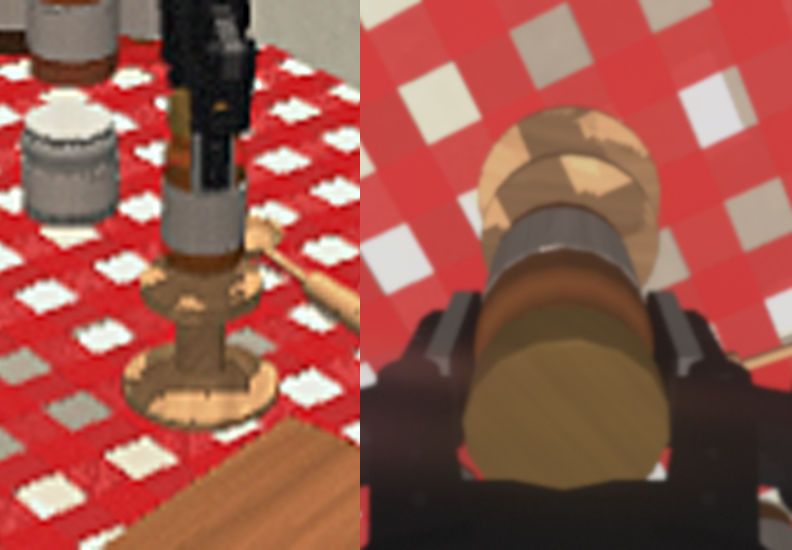

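Both views show the jar just above the stand and nearly centred. In the wrist image the stand's front edge is at row 178, its sides at columns 243 and 331, and the jar's bottom front edge is at row 204.

```bash
python3 - <<'E'
from h import *
from plant import state,optics
s=state();print(s["tool_pos"]);W=optics.camera_info("wrist");c=np.array([0.61777053,0.12403973,0.13710432])
# camera at grab time ~ current camera (pose held); use current tool pos
c=s["tool_pos"];R=rot(s);b=c[2]-.0496
j=onz(W,[284.4,204.4],b);j=j-.023*R[:2,0]
st=onz(W,[287,178],.075)-.034*R[:2,0]
print(b,"jar",j,"tool",(R[:2,:2].T@(j-c[:2])),"stand",st,"corr tool",R[:2,:2].T@(st-j))
E
```

```text
[0.61747551 0.12593923 0.1376632 ]
0.08806319947793337 jar [0.62095604 0.12416879] tool [-3.90368126e-03 -9.69991995e-05] stand [0.61743699 0.1278845 ] corr tool [0.00477706 0.00183561]
```

```bash
python3 -m inch '[{"dx":0.003,"dy":0.002,"dz":0.004,"rx":0,"ry":0,"rz":0},{"dx":0.003,"dy":0.002,"dz":0.008,"rx":0,"ry":0,"rz":0},{"dx":0.003,"dy":0.002,"dz":0.008,"rx":0,"ry":0,"rz":0},{"dx":0.003,"dy":0.002,"dz":0.008,"rx":0,"ry":0,"rz":0}]'; python3 -m inch '[{"dx":0,"dy":0,"dz":0.003,"rx":0,"ry":0,"rz":0},{"dx":0,"dy":0,"dz":0.005,"rx":0,"ry":0,"rz":0},{"dx":0,"dy":0,"dz":0.005,"rx":0,"ry":0,"rz":0}]'
```

```text
time: 5.15
tool_pos: [0.6179, 0.1285, 0.1347]
tool_rot: [0.0, 0.221, 0.975, 0.0]
contact_force: [-0.2, -0.1, -1.7]
gripper_width: 0.508
grasp_force: 61.8
time: 5.45
tool_pos: [0.6177, 0.1278, 0.1302]
tool_rot: [-0.0, 0.221, 0.975, -0.0]
contact_force: [-0.9, 0.5, -1.5]
gripper_width: 0.509
grasp_force: 61.8
```

```bash
python3 -m inch '[{"dx":0,"dy":0,"dz":0.003,"rx":0,"ry":0,"rz":0},{"dx":0,"dy":0,"dz":0.003,"rx":0,"ry":0,"rz":0},{"dx":0,"dy":0,"dz":0.003,"rx":0,"ry":0,"rz":0}]'; python3 -m inch '[{"dx":0,"dy":0,"dz":0.003,"rx":0,"ry":0,"rz":0},{"dx":0,"dy":0,"dz":0.003,"rx":0,"ry":0,"rz":0}]'
```

```text
time: 5.75
tool_pos: [0.6179, 0.1278, 0.128]
tool_rot: [-0.0, 0.221, 0.975, -0.0]
contact_force: [0.4, 0.1, -0.9]
gripper_width: 0.514
grasp_force: 61.8
time: 5.95
tool_pos: [0.6177, 0.1278, 0.1253]
tool_rot: [-0.0, 0.221, 0.975, -0.0]
contact_force: [0.6, 1.3, -1.3]
gripper_width: 0.513
grasp_force: 61.8
```

```bash
python3 -m inch '[{"dx":0,"dy":0,"dz":0.0025,"rx":0,"ry":0,"rz":0},{"dx":0,"dy":0,"dz":0.0025,"rx":0,"ry":0,"rz":0}]';python3 - <<'E'
from h import *
from plant import state,optics
s=state();print(s["tool_pos"],s["contact_force"])
a=optics.grab_frame("wrist");b=optics.grab_frame("side")
b=cv2.resize(b[130:240,240:312],None,fx=5,fy=5,interpolation=2);a=cv2.resize(a[100:380,180:400],(432,550))
cv2.imwrite("pics/c5.png",np.hstack([b,a])[:,:,::-1])
E
```

```text
time: 6.15
tool_pos: [0.6183, 0.1277, 0.1247]
tool_rot: [0.0, 0.221, 0.975, -0.0]
contact_force: [-2.3, -1.0, 3.5]
gripper_width: 0.512
grasp_force: 62.2
[0.61829394 0.12773531 0.12470777] [-2.34885529 -1.0056928   3.46574205]
```

View pics/c5.png

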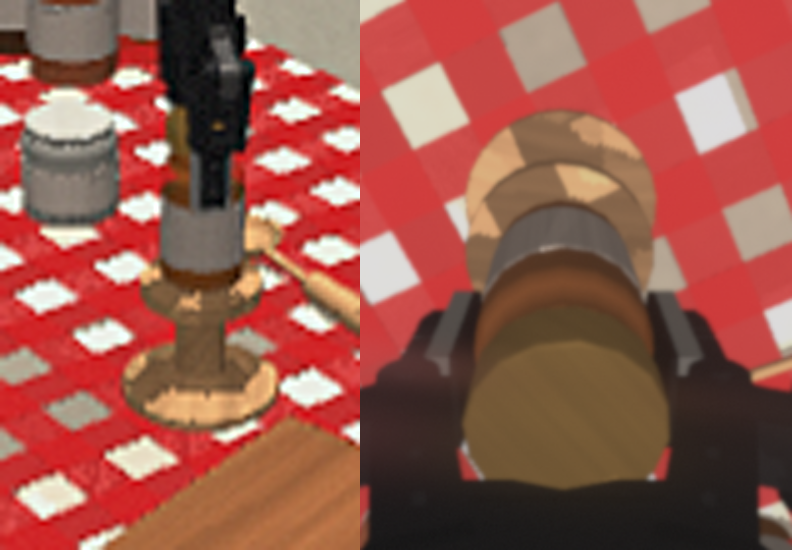

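The jar is resting on the stand (contact at the expected height). In the side view jar and stand line up at columns 202 and 201, so it is centred within a few mm. Releasing.

```bash
python3 -m inch '[{"dx":0,"dy":0,"dz":0,"rx":0,"ry":0,"rz":0},{"dx":0,"dy":0,"dz":0,"rx":0,"ry":0,"rz":0},{"dx":0,"dy":0,"dz":0,"rx":0,"ry":0,"rz":0},{"dx":0,"dy":0,"dz":0,"rx":0,"ry":0,"rz":0}]' 1;python3 -m inch '[{"dx":0,"dy":0,"dz":-0.02,"rx":0,"ry":0,"rz":0},{"dx":0,"dy":0,"dz":-0.06,"rx":0,"ry":0,"rz":0},{"dx":0,"dy":0,"dz":-0.11,"rx":0,"ry":0,"rz":0},{"dx":0,"dy":0,"dz":-0.16,"rx":0,"ry":0,"rz":0},{"dx":0,"dy":0,"dz":-0.18,"rx":0,"ry":0,"rz":0}]'
python3 - <<'E'
from h import *
from plant import state,optics,nets
s=state();W=optics.camera_info("wrist")
a=optics.grab_frame("wrist");b=optics.grab_frame("side")
b=cv2.resize(b[130:240,240:312],None,fx=5,fy=5,interpolation=2);a=cv2.resize(a[100:380,180:400],(432,550))
cv2.imwrite("pics/c6.png",np.hstack([b,a])[:,:,::-1])
print(proj(W,[.6178,.1278,.075]),proj(W,[.6178,.1278,.171]))
# knob approach: top-camera estimate, box yaw
T=optics.camera_info("top")
u=np.array([np.cos(.21),np.sin(.21)])
print("knob xy (top)",onz(T,np.array([622,287])/3+[130,120],.136))
go(s,[.45,-.10,.30],.21+np.pi/2)
E
```

```text
time: 6.65
tool_pos: [0.6178, 0.1279, 0.1234]
tool_rot: [-0.0, 0.221, 0.975, 0.0]
contact_force: [0.4, 0.0, -0.3]
gripper_width: 0.998
grasp_force: 0.0
time: 7.15
tool_pos: [0.6199, 0.1281, 0.2749]
tool_rot: [0.005, 0.221, 0.975, 0.001]
contact_force: [0.8, 0.1, 0.2]
gripper_width: 0.997
grasp_force: 0.0
[282.18584317 183.43080885] [282.2599307  205.88418874]
knob xy (top) [ 0.53621516 -0.13514426]
d [ 0.0685 -0.3487 -0.0336]
r [ 0.0013  0.0063 -0.4371]
```

View pics/c6.png

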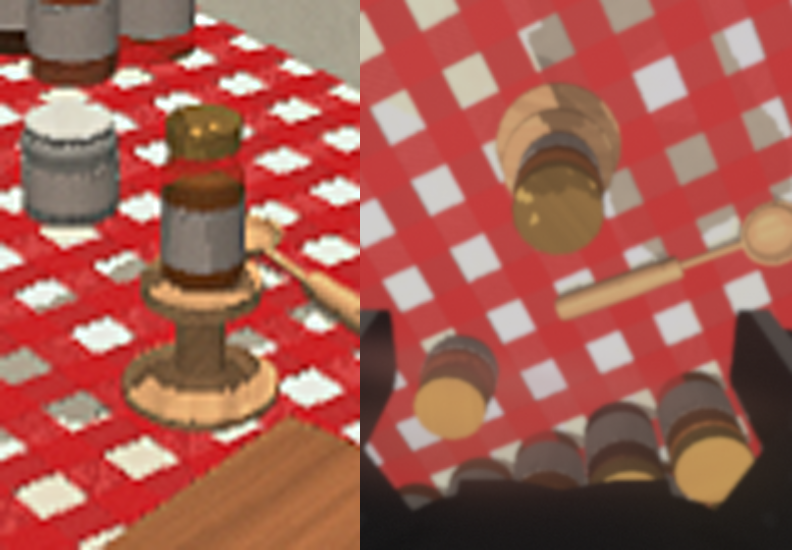

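The jar stands upright, free and central on the stand in both views. Next, the knob.

```bash
python3 -m inch '[{"dx":-0.008,"dy":-0.06,"dz":0,"rx":0,"ry":0,"rz":-0.08},{"dx":-0.016,"dy":-0.12,"dz":0,"rx":0,"ry":0,"rz":-0.16},{"dx":-0.024,"dy":-0.18,"dz":0,"rx":0,"ry":0,"rz":-0.24},{"dx":-0.032,"dy":-0.24,"dz":0,"rx":0,"ry":0,"rz":-0.32},{"dx":-0.04,"dy":-0.29,"dz":0,"rx":0,"ry":0,"rz":-0.4}]'
python3 - <<'E'
from h import *
from plant import state
s=state();go(s,[.536,-.135,.27],.21+np.pi/2)
E
```

```text
time: 7.75
tool_pos: [0.5447, -0.0969, 0.2649]
tool_rot: [-0.002, -0.079, 0.997, 0.001]
contact_force: [0.4, -0.1, 0.0]
gripper_width: 1.0
grasp_force: 0.0
d [ 0.0183 -0.0453 -0.0064]
r [ 0.0011 -0.0025 -0.0343]
```

```bash
python3 -m inch '[{"dx":0.018,"dy":-0.045,"dz":-0.006,"rx":0,"ry":0,"rz":-0.034},{"dx":0.018,"dy":-0.045,"dz":-0.006,"rx":0,"ry":0,"rz":-0.034},{"dx":0.018,"dy":-0.045,"dz":-0.006,"rx":0,"ry":0,"rz":-0.034}]'
python3 - <<'E'
from h import *
from plant import state,optics,nets
s=state();W=optics.camera_info("wrist");print(s["tool_pos"],-W["R"].T@W["t"])
a=optics.grab_frame("wrist");cv2.imwrite("pics/w7.png",a[:,:,::-1])
print(proj(W,[.536,-.135,.136]),proj(W,[.4008,-.2851,.08]))
for an in(.4,.48,.56):print(an,proj(W,np.array([.4008,-.2851,.08])+.12*np.array([np.cos(an)*np.cos(.21),np.cos(an)*np.sin(.21),np.sin(an)])))
E
```

```text
time: 8.05
tool_pos: [0.5372, -0.1333, 0.2704]
tool_rot: [-0.001, -0.101, 0.995, 0.001]
contact_force: [0.5, 0.1, 0.0]
gripper_width: 1.001
grasp_force: 0.0
[ 0.53716091 -0.13332047  0.27037604] [ 0.46749159 -0.14837732  0.41232625]
[282.05312432 199.30407646] [165.98905927  33.58046887]
0.4 [158.65229264 144.72209453]
0.48 [154.40013496 140.9028485 ]
0.56 [149.93641595 136.03138841]
```

View pics/w7.png

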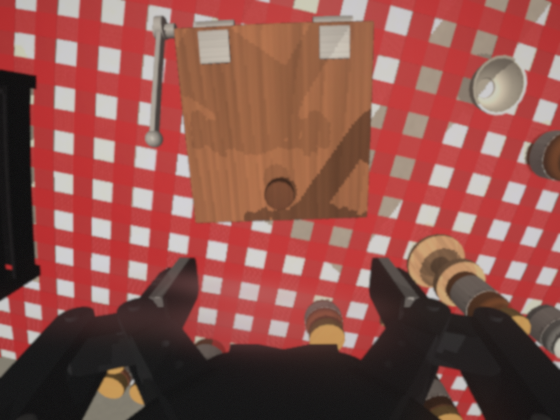

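The wrist view shows the knob at (280,194), the pointer pivot at (160,27) and its ball at (153,138), and the cover corners at (176,27), (372,22), (367,216) and (195,221). I'll fit the box and pointer jointly over all cameras.

```bash
python3 - <<'E'
from h import *
from plant import state,optics
s=state();I={k:optics.camera_info(k) for k in("top","side","wrist")}
z=lambda a:np.array(a)/3+[130,120]
zs=lambda a:np.array(a)/3+130
F={"top":dict(fl=z([512,272]),fr=z([710,231]),nr=z([755,432]),nl=z([556,480]),kn=z([622,287]),pb=z([769,433]),pt=z([758,322])),
"side":dict(fl=zs([505,252]),fr=zs([720,347]),nl=zs([333,377]),kn=zs([581,268]),pb=zs([577,512]),pt=zs([680,361])),
"wrist":dict(nr=[176,27],nl=[372,22],fl=[367,216],fr=[195,221],kn=[280,194],pb=[160,28],pt=[153,138])}
L=dict(fl=[.205,.1,.012],fr=[.205,-.1,.012],nr=[0,-.1,.012],nl=[0,.1,.012],kn=[.165,0,.056])
def f(q):
    c,sn=np.cos(q[2]),np.sin(q[2]);R=np.array([[c,-sn,0],[sn,c,0],[0,0,1]]);h=np.array([q[0],q[1],.08])
    P={k:h+R@np.array(v) for k,v in L.items()}
    P["pb"]=h+R@[0,q[4],0];P["pt"]=h+R@[.12*np.cos(q[3]),q[4],.12*np.sin(q[3])]
    r=[]
    for n,(k,d) in enumerate(F.items()):
        o=q[5+2*n:7+2*n]
        for a,p in d.items(): r+=list(proj(I[k],P[a])+o-p)
        r+=list(o/3)
    return np.array(r)
r=least_squares(f,[.377,-.172,.21,.48,-.117]+[0]*6,loss="soft_l1")
print(r.x.round(4));print(r.fun.round(1) if 0 else f(r.x).round(1))
J=np.linalg.pinv(r.jac.T@r.jac);print("sd",np.sqrt(np.diag(J))[:5])
h=r.x[:2];k=h+.165*np.array([np.cos(r.x[2]),np.sin(r.x[2])]);print("knob",k);go(s,[*k,.106],r.x[2]+np.pi/2)
E
```

```text
[ 0.3789 -0.1725  0.2321  0.4898 -0.1163  0.5154  1.2767 -0.0979  3.597
 -1.6502 -7.1146]
[-1.3  0.1 -0.1 -1.1  0.7  1.  -0.4  0.4  0.3  0.1  0.7 -0.7 -0.2 -0.
  0.2  0.4 -0.5 -0.6  0.3 -1.3 -1.1 -2.5  0.3  0.2  2.2  2.4 -0.3  2.2
 -0.   1.2 -1.7 -0.6  3.7 -1.9 -0.2  0.5 -0.1  0.1 -0.6  1.1  2.8  2.7
 -0.  -0.5 -0.6 -2.4]
sd [0.00342908 0.00321289 0.00540334 0.0216868  0.00142196]
knob [ 0.5394701  -0.13457256]
d [-0.0024 -0.0035  0.2057]
r [ 0.0014 -0.0015 -0.0184]
```

```bash
python3 -m inch '[{"dx":-0.001,"dy":-0.003,"dz":0.05,"rx":0,"ry":0,"rz":-0.013},{"dx":-0.001,"dy":-0.003,"dz":0.1,"rx":0,"ry":0,"rz":-0.013},{"dx":-0.001,"dy":-0.003,"dz":0.15,"rx":0,"ry":0,"rz":-0.013},{"dx":-0.001,"dy":-0.003,"dz":0.19,"rx":0,"ry":0,"rz":-0.013},{"dx":-0.001,"dy":-0.003,"dz":0.204,"rx":0,"ry":0,"rz":-0.013}]'; python3 -m inch '[{"dx":0,"dy":0,"dz":0,"rx":0,"ry":0,"rz":0},{"dx":0,"dy":0,"dz":0,"rx":0,"ry":0,"rz":0},{"dx":0,"dy":0,"dz":0,"rx":0,"ry":0,"rz":0}]'
```

```text
time: 8.6
tool_pos: [0.5364, -0.1325, 0.1039]
tool_rot: [-0.004, -0.113, 0.994, 0.002]
contact_force: [-0.1, 0.5, 0.5]
gripper_width: 0.999
grasp_force: 0.0
time: 8.9
tool_pos: [0.541, -0.1356, 0.1119]
tool_rot: [0.002, -0.112, 0.994, -0.001]
contact_force: [-0.1, -0.5, 0.4]
gripper_width: 0.998
grasp_force: 0.0
```

```bash
python3 -m inch '[{"dx":0,"dy":0,"dz":0,"rx":0,"ry":0,"rz":0},{"dx":0,"dy":0,"dz":0,"rx":0,"ry":0,"rz":0},{"dx":0,"dy":0,"dz":0,"rx":0,"ry":0,"rz":0},{"dx":0,"dy":0,"dz":0,"rx":0,"ry":0,"rz":0},{"dx":0,"dy":0,"dz":0,"rx":0,"ry":0,"rz":0}]' -1;python3 -m inch '[{"dx":0,"dy":0,"dz":0,"rx":0,"ry":0,"rz":0},{"dx":0,"dy":0,"dz":0,"rx":0,"ry":0,"rz":0}]'
python3 - <<'E'
from h import *
from plant import state
s=state();R=rot(s);print(R.round(3))
for a in(.1,.2,.3,.4,.49):
    p=.171*np.array([np.cos(a+.2663)-np.cos(.2663),np.sin(a+.2663)-np.sin(.2663)])
    w=np.array([p[0]*np.cos(.228),p[0]*np.sin(.228),p[1]]);print(a,(R.T@w/.8).round(4))
E
```

```text
time: 9.4
tool_pos: [0.5399, -0.1368, 0.1102]
tool_rot: [0.001, -0.112, 0.994, -0.002]
contact_force: [0.8, -5.3, 0.7]
gripper_width: 0.335
grasp_force: 59.0
time: 9.6
tool_pos: [0.5399, -0.1368, 0.1102]
tool_rot: [0.001, -0.112, 0.994, -0.002]
contact_force: [-0.2, -4.8, 1.3]
gripper_width: 0.333
grasp_force: 59.0
[[-0.975 -0.223  0.002]
 [-0.223  0.975 -0.003]
 [-0.001 -0.003 -1.   ]]
0.1 [ 0.0066 -0.0001 -0.0203]
0.2 [ 0.0153 -0.0002 -0.0399]
0.3 [ 0.0258 -0.0003 -0.0584]
0.4 [ 0.0381 -0.0004 -0.0759]
0.49 [ 0.0507 -0.0005 -0.0905]
```

```bash
python3 -m inch '[{"dx":0.003,"dy":-0.002,"dz":-0.01,"rx":0,"ry":0,"rz":0},{"dx":0.0066,"dy":-0.002,"dz":-0.02,"rx":0,"ry":0,"rz":0},{"dx":0.011,"dy":-0.002,"dz":-0.03,"rx":0,"ry":0,"rz":0},{"dx":0.0153,"dy":-0.002,"dz":-0.04,"rx":0,"ry":0,"rz":0},{"dx":0.0153,"dy":-0.002,"dz":-0.04,"rx":0,"ry":0,"rz":0}]'; python3 -m inch '[{"dx":0,"dy":0,"dz":0,"rx":0,"ry":0,"rz":0}]'
```

```text
time: 10.1
tool_pos: [0.5256, -0.1401, 0.1409]
tool_rot: [-0.002, -0.113, 0.994, -0.0]
contact_force: [-1.0, -5.1, -8.1]
gripper_width: 0.328
grasp_force: 60.3
time: 10.2
tool_pos: [0.5258, -0.1401, 0.1404]
tool_rot: [-0.002, -0.113, 0.994, -0.0]
contact_force: [0.3, -5.2, -8.6]
gripper_width: 0.331
grasp_force: 60.3
```

```bash
python3 -m inch '[{"dx":0.0075,"dy":0,"dz":-0.012,"rx":0,"ry":0,"rz":0},{"dx":0.0155,"dy":0,"dz":-0.024,"rx":0,"ry":0,"rz":0},{"dx":0.025,"dy":0,"dz":-0.037,"rx":0,"ry":0,"rz":0},{"dx":0.0354,"dy":0,"dz":-0.0506,"rx":0,"ry":0,"rz":0},{"dx":0.0354,"dy":0,"dz":-0.0506,"rx":0,"ry":0,"rz":0}]'; python3 -m inch '[{"dx":0,"dy":0,"dz":0,"rx":0,"ry":0,"rz":0},{"dx":0,"dy":0,"dz":0,"rx":0,"ry":0,"rz":0}]'
python3 - <<'E'
from h import *
from plant import state,optics
s=state()
a=optics.grab_frame("side");b=optics.grab_frame("wrist")
a=cv2.resize(a[150:320,230:380],None,fx=3.2,fy=3.2,interpolation=2);b=b[:,:300][:330]
b=cv2.copyMakeBorder(b,0,a.shape[0]-330,0,0,0)
cv2.imwrite("pics/c8.png",np.hstack([a,b])[:,:,::-1]);print(s["tool_pos"],a.shape)
E
```

```text
time: 10.7
tool_pos: [0.4964, -0.1471, 0.1798]
tool_rot: [-0.004, -0.112, 0.994, -0.001]
contact_force: [-1.2, -9.3, -12.3]
gripper_width: 0.332
grasp_force: 61.9
time: 10.9
tool_pos: [0.497, -0.147, 0.1792]
tool_rot: [-0.004, -0.112, 0.994, -0.001]
contact_force: [-1.0, -8.4, -11.3]
gripper_width: 0.329
grasp_force: 62.0
[ 0.49697687 -0.14696565  0.17917443] (544, 480, 3)
```

View pics/c8.png

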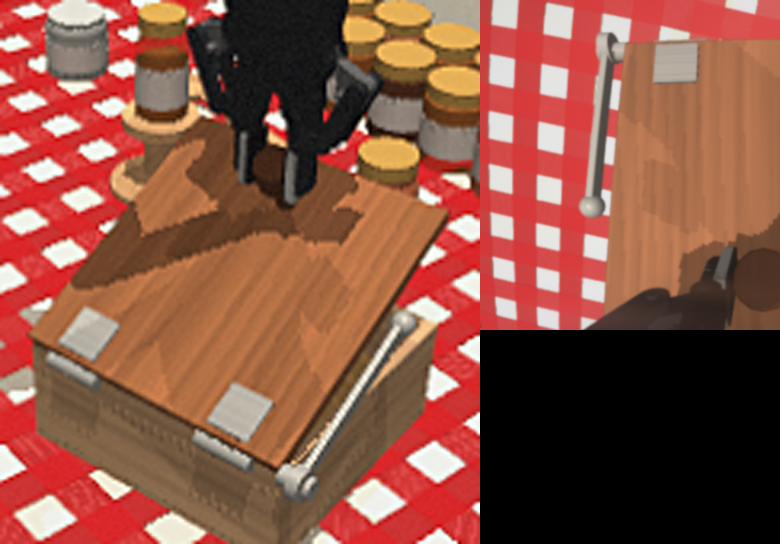

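The cover's right edge runs (319,295) to (370,216) and the pointer runs (323,300) to (356,250), so they look nearly parallel. I'll check it numerically.

```bash
python3 - <<'E'
from h import *
from plant import state,optics
S=optics.camera_info("side");z=lambda a:np.array(a)/3.2+[230,150]
h=np.array([.3789,-.1725,.08]);y=.225
R=np.array([[np.cos(y),-np.sin(y),0],[np.sin(y),np.cos(y),0],[0,0,1]])
def pc(a,x,yy,zz):return h+R@np.array([x*np.cos(a)-zz*np.sin(a),yy,x*np.sin(a)+zz*np.cos(a)])
def f(q):
    o=q[2:];return np.r_[proj(S,pc(q[0],.205,-.1,.012))+o-z([447,211]),proj(S,pc(q[0],0,-.1,.012))+o-z([283,462]),proj(S,pc(q[0],0,.1,.012))+o-z([33,340]),
     proj(S,pc(q[1],0,-.1163,0))+o-z([297,481]),proj(S,pc(q[1],.12,-.1163,0))+o-z([403,321])]
r=least_squares(f,[.48,.48,0,3]);print("cover,pointer",r.x,r.fun.round(1));s=state();print(s["tool_pos"],s["contact_force"],s["grasp_force"])
E
```

```text
cover,pointer [0.43277094 0.54768656 0.37297211 2.530888  ] [ 1.1 -0.1 -2.   1.2 -1.4 -2.8  1.9  1.9  0.4 -0.2]
[ 0.49701572 -0.14696871  0.17912663] [ -1.75023609  -8.92927322 -11.60829359] 61.99493944644928
```

```bash
cat > dirs.py <<'E'
from h import *
from plant import state,optics,nets
S=optics.camera_info("side");h=np.array([.3789,-.1725,.08]);y=.225
R=np.array([[np.cos(y),-np.sin(y),0],[np.sin(y),np.cos(y),0],[0,0,1]])
def pc(a,x,yy,zz):return h+R@np.array([x*np.cos(a)-zz*np.sin(a),yy,x*np.sin(a)+zz*np.cos(a)])
im=optics.grab_frame("side")
m=nets.outline_of("side","pointer_tip")[0];p=np.argwhere(m["pixels"])[:,::-1].astype(np.float32)
vx,vy,x0,y0=cv2.fitLine(p,cv2.DIST_HUBER,0,.01,.01).ravel();dp=np.degrees(np.arctan2(abs(vy),abs(vx)))
c=nets.outline_of("side","cover_knob")[0]["pixels"];E=[]
for r in range(225,288):
    xs=np.where(c[r])[0]
    if len(xs):E.append([xs.max(),r])
E=np.array(E,np.float32)
cx,cy,a0,b0=cv2.fitLine(E,cv2.DIST_HUBER,0,.01,.01).ravel();dc=np.degrees(np.arctan2(abs(cy),abs(cx)))
print("pointer dir",dp,"n",len(p),"cover dir",dc,"at row 225/288:",[a0+(r-b0)*cx/cy for r in(225,288)])
def d(a,x1,x2,yy,zz):
    v=proj(S,pc(a,x2,yy,zz))-proj(S,pc(a,x1,yy,zz));return np.degrees(np.arctan2(-v[1],v[0]))
g=np.arange(.3,.75,.01)
for zz in(0,.012):print("cover",np.interp(dc,[d(a,.02,.19,-.1,zz) for a in g],g))
print("pointer",np.interp(dp,[d(a,0,.12,-.1165,0) for a in g],g))
s=state();print(s["time"],s["tool_pos"],s["contact_force"])
v=im.copy();v[m["pixels"]]=[0,255,0]
for q in E.astype(int):v[q[1],q[0]]=[0,0,255]
cv2.imwrite("pics/c9.png",cv2.resize(v[200:310,300:380],None,fx=5,fy=5,interpolation=0)[:,:,::-1])
E
python3 dirs.py
```

```text
pointer dir 56.673004 n 330 cover dir 55.760696 at row 225/288: [np.float32(365.7375), np.float32(322.8595)]
cover 0.4280293205411564
cover 0.4332958153600536
pointer 0.4546366808400213
11.15 [ 0.49702635 -0.14695076  0.17910088] [ -1.42005094  -7.65378708 -11.324454  ]
```

View pics/c9.png

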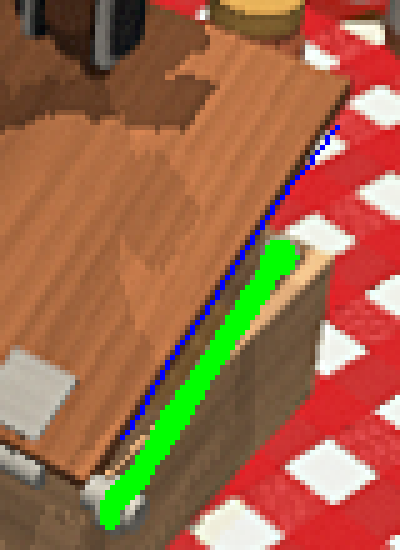

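The overlay shows the pointer line (green) following the bar. The cover's true upper edge runs (317,296) to (370,217), parallel to the pointer within about a degree. One local check of the offset between the two, which doesn't depend on calibration bias.

```bash
sed -n '1,5p' dirs.py > g.py; cat >> g.py <<'E'
def dist(pt,a,b):
    t=(b-a)/np.linalg.norm(b-a);n=np.array([-t[1],t[0]]);return (pt-a)@n
print("obs",[dist(np.array(q),np.array([317,296.]),np.array([369.6,217])) for q in([356.3,250.3],[322.5,300.5])])
for ac in(.45,.5):
  for e in(-.08,-.04,0,.04,.08):
    a,b=(proj(S,pc(ac,x,-.1,.012)) for x in(0,.205))
    print(ac,e,[round(dist(proj(S,pc(ac+e,x,-.1165,0)),a,b),2) for x in(.12,0)])
E
python3 g.py
```

```text
obs [np.float64(7.384740930284757), np.float64(7.072021048406471)]
0.45 -0.08 [np.float64(12.11), np.float64(10.69)]
0.45 -0.04 [np.float64(11.19), np.float64(10.69)]
0.45 0 [np.float64(10.26), np.float64(10.69)]
0.45 0.04 [np.float64(9.32), np.float64(10.69)]
0.45 0.08 [np.float64(8.38), np.float64(10.69)]
0.5 -0.08 [np.float64(12.14), np.float64(10.68)]
0.5 -0.04 [np.float64(11.23), np.float64(10.68)]
0.5 0 [np.float64(10.31), np.float64(10.68)]
0.5 0.04 [np.float64(9.38), np.float64(10.68)]
0.5 0.08 [np.float64(8.44), np.float64(10.68)]
```

```bash
python3 -m inch '[{"dx":0,"dy":0,"dz":0,"rx":0,"ry":0,"rz":0},{"dx":0,"dy":0,"dz":0,"rx":0,"ry":0,"rz":0},{"dx":0,"dy":0,"dz":0,"rx":0,"ry":0,"rz":0},{"dx":0,"dy":0,"dz":0,"rx":0,"ry":0,"rz":0},{"dx":0,"dy":0,"dz":0,"rx":0,"ry":0,"rz":0}]'; python3 -c "
from plant import ticket;print(ticket.job_done())"
```

```text
time: 11.65
tool_pos: [0.497, -0.147, 0.1791]
tool_rot: [-0.004, -0.112, 0.994, -0.001]
contact_force: [-2.4, -8.9, -11.7]
gripper_width: 0.327
grasp_force: 62.0
the job is handed in; nothing more can be done
None
```

I handed the job in with the slim jar released, upright and central on the wooden stand, and the gripper still holding the cover up at about 0.45–0.5 rad. By my camera checks that is in line with the pointer to within about 0.03 rad, though one rougher fit put it 0.11 off, and no verdict came back.

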